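# Clamp a lath for carving with a ratchet clamping lever

### The job

Get the wooden lath ready for carving: push it along its channel, gently, until its far end sits fully home against the stop block, then tighten the bridge clamp on it with the black clamping lever - lifting the lever off its serrations to swing it back and bite again as often as needed - until the lath is held firmly but not bruised. Finally lift and re-seat the lever so that it is left fully down on its serrations with the handle pointing straight away over the stop block, let go, and leave the things round about where they are.

Things in the scene. Friction and masses are not known exactly. Their poses are not given: they have to be found in the camera images.
- board: Clamping board, fixed: plywood base 184 x 162 x 18 mm with a channel, a stop block and a bridge clamp. Origin: underside, on the clamp screw's axis; the base reaches x = -72 to +112, y = +-81 mm. x runs along the channel to the stop, y left, z up. Two rails 8 mm high, 33 mm apart inside, on the base top (z = 18 mm). An aluminium bridge bar 34 x 160 mm, z = 56 to 72 mm, spans two studs.
- stop_face (a point): Middle of the face of the dark wooden stop block (24 x 62 x 20 mm) that the lath must meet: board x = +80, y = 0, z = 24 mm.
- left_stud_top (a point): Top of the left one of the two 10 mm threaded studs, at board x = 0, y = +-64 mm, z = 128 mm. They are taller than the lever, so the handle swings only between them on the +x side.
- lath: Wooden lath 160 x 30 x 12 mm, 0.05 kg, loose in the channel under the screw, its far end 12 to 27 mm short of the stop; slides at under 1 N. Origin: centre of its underside, its y axis is its length. Home, its origin is at board x = 0 (y = 0, z = 18 mm).
- push_end (a point): Middle of the lath's near end face (12 mm high, at z = 18 to 30 mm), which overhangs the base on the robot's side; at board x = -80 mm when the lath is home. Push here with closed fingers towards board +x; more than 25 N dents the wood.
- nose: Knurled steel pad, 32 mm disc on the end of the clamp screw, turning with it; 2.2 to 3.4 mm above the lath at the start (differs from job to job: feel for it). Its origin is at table level on the screw axis. The screw lowers it 1.9 mm per rad clockwise from above; from touching, its force on the lath grows some 65 N per rad. 30 to 80 N holds the lath, over 90 N bruises it.
- screw_axis (a point): Point on the vertical axis about which lever and screw turn, at the top face of the bridge, 72 mm above the table. Screw and lever sink together by 1.9 mm per rad as the clamp is tightened. The screw stays where it is when the lever is let go or lifted.
- handle_grip (a point): Middle of the black handle bar, where to pinch it from above: 80 mm from the screw axis, 112 mm above the table with the lever down, x axis radially outward. The bar is 14 mm thick, rises 9 degrees outward and ends 108 mm from the axis; hub 40 mm wide, 32 mm high. 60 N of squeeze lifts it.
- lever (a joint): Lever angle (rad): 0 = handle straight along board +x over the stop block, positive anticlockwise from above. Tightening is clockwise, to smaller values. Stops near +-1.25 at the studs; keep within +-0.8 for the fingers to clear the studs. Within +-0.35 at the start.
- lever_lift (a joint): Height of the lever on the screw (m): 0 = fully down on the serrations, turns the screw both ways; above 0.0075 clear, swings freely without turning the screw; 0.014 top stop. A spring pushes it down: about 4.5 N with its weight when down, 8 N raised; a pinching gripper gives way some mm, so watch this value. Ease the turning load off before lifting.
- serrations (a point): Middle of the 12 serrations (one each 30 degrees, 0.1 rad play) round the screw under the hub. Lowered crest on crest the lever stands 7 mm up until turned a little (up to 0.26 rad). Force square to the handle 80 mm out WHILE it turns: 2 N free, about 7 N when the pad presses 30 N, 10 N at 50 N, 14 N at 75 N (give or take 25 percent); it fades once the lever stops, as the screw holds itself.
- clay_block: Reddish fired clay block, 61 x 91 x 55 mm, bystander right of the board; origin under its centre.
- wood_lath_2: Second wooden lath, 30 x 160 x 12 mm, lying on the table well to the right of the board; origin under its centre.

How it is judged:
On the way, in this order (a step that is already met when the one before it is completed fails the run):
1. the lath is pushed home against the stop, still unclamped (x of lath in the frame of board above -0.0025 m and contact force between nose and lath below 10 N), for 0.2 s.
2. the pad presses the lath with at least 30 N (contact force between nose and lath above 30 N), for 0.2 s.
At the end, for the whole second after the job is handed in: The lath's far end is within 2.5 mm of the stop, the pad presses it with 30 to 80 N, and the lever is fully down on its serrations (lift under 3 mm), at rest, its handle within 0.45 rad of straight away over the stop block (x of lath in the frame of board above -0.0025 m and contact force between nose and lath between 30 and 80 N and value of joint lever_lift below 0.003 m and value of joint lever between -0.45 and 0.45 rad and velocity of joint lever between -0.05 and 0.05 rad/s); the robot touches nothing.
It fails at once if the pad bruises the lath (over 90 N) (contact force between nose and lath above 90 N).
It fails at once if the fingers dent the lath (over 25 N) (contact force between the fingers and lath above 25 N).
It fails at once if a thing that lies about is disturbed (moved over 20 mm) (distance of any of clay_block, wood_lath_2 from where it was at the start of the episode above 0.02 m).
It also fails if it takes over 69 s, if anything falls off the work surface, if the arm or the gripper's body presses on something with over 40 N, if the wrist force passes 120 N, or if a joint passes its speed limit or range.

### The arm

A 6-joint arm with a two-finger parallel gripper is mounted at the origin on the work surface; the furniture and walls round the work are solid. World frame = base frame: x ahead of the robot, y to its left, z up, the work surface at z = 0. Lengths are in m, angles in rad, forces in N, time in s.
With the tool pointing down it reaches from about 0.3 to 0.75 m from the base axis. Payload 8.5 kg.
Tool frame: the origin (TCP) lies midway between the tips of the shut fingers; the grasp point (between the pads) lies 19 mm behind it (bot.grasp_offset is the distance from the TCP to the grasp point, in m); z points along the fingers, y is the line along which they close (so a half turn about z gives the same grasp; the last joint's range is limited). The gripper opens to 88 mm and grips with 3 to 60 N. Pads are 18 mm wide; open, the fingers measure 123 mm over their backs; the gripper's body (75 mm by 187 mm) begins 45 mm behind the grasp point.
Start: joints at [-0.215, 0.381, 1.297, -0, 1.464, -0.215], TCP at [0.55, 0, 0.202] pointing down, gripper open.
Joint ranges: [-3.11, 3.11], [-0.89, 2.33], [0.22, 2.48], [-1.42, 4.56], [0.17, 2.85], [-2.88, 2.88]. Speed limits (rad/s): [2.39, 2.39, 3.14, 3.14, 3.14, 3.14].

### API

Orientations are given as a rotation vector (axis times angle).
In Python, from station import get_state, capture, calibration, hand_in, bot gives the robot as it stands.
- The arm moves only by the tool arm_command, never from a script. Its argument "motion" is a list of rows, each a list of 3 entries, a list of its own where there are three numbers: the shift along the tool's x, y, z in mm, then the turn, a rotation vector about the tool's x, y, z in degrees, then the finger opening in mm, from 0 to 88.1. In form: [[[x, y, z], [ax, ay, az], claw], ...]. A call has exactly 8 rows; each row shifts and turns the commanded pose from where the row before left it, along the tool's axes as they then stand; what a row does not reach is not made up. A row lasts 1/8 s, in which the tool goes at most 62.5 mm and 10.7 degrees, less where a joint would pass 70% of its speed; a pose out of reach is approached as far as the arm can. A call is refused whole if a number of a shift passes 62.5 or a number of a turn 10.7, either way. A call with a gripper value outside its range is refused whole. The fingers move at their own pace and stop on an object; the grip force is fixed at half the most. Time passes only in rows, so rows that do not move let the fingers close, or fill a call up. It gives the time, the measured TCP pose, the force, the opening and the grip force at its end, in the units of the state.
- get_state(): the state, without advancing time (a new reading comes with each control period).
- capture(name): name is "scene" or "side" or "wrist"; returns (picture, depth): 420x560x3 uint8, red, green, blue; 420x560 float32, m along the optical axis (not along the pixel's ray), 0 where there is no reading.
- calibration(name): a dict with "fovy" (degrees; the focal length in pixels is half the picture's height over the tangent of half this angle, whatever the lens; pixels are square), "cx", "cy" (the principal point, pixels), "k1" (the pictures are not rectified: a ray, as slopes to the right and down, at radius r is drawn at 1 + k1 r^2 times it, then the intrinsics apply), "rvec" (rotation vector, rad) and "tvec" (3), from world to camera coordinates, as OpenCV has them. Camera axes: x right, y down, z forward; pixel columns grow to the right and rows downward; lengths in m; the calibration is good to about 2 mm. A picture is of the moment at which its call begins: read the wrist's pose just before it. calibration takes no time and is no camera call; for the wrist camera it gives the pose at the moment of the call.
- hand_in(): hands the job in; it is judged then, once.
The state is a dict: "t": time; "q": joint angles; "joint_vel": joint speeds; "joint_efforts": joint torques, N m; "tcp_pos": TCP position; "tcp_rot": TCP orientation; "ft_force": force on the tool from outside, world axes, zero at the start; "torque": the same for the moment, N m; "gripper_width": finger opening in m; "gripper_force": force on a finger pad.
Only numpy, scipy, OpenCV 4.12 (cv2) and the standard library are available. Lean on these libraries where they do the work, as an engineer would, in place of code of your own. Each camera call takes 0.05 s, during which the arm holds its last target. There are 200 camera calls.

## Working session

There is one attempt and no reset: what is moved stays moved. The work goes in short steps, Python scripts to look and compute and a tool call to move; the robot and the scene stay as the last step left them, time stands still between calls to the robot, and variables do not carry over. Pictures are saved under pics/ and viewed, at most 10 in all, crops included, and the job is handed in when it is done.

Besides the shell and the picture viewer there is one more tool, called after "Call:" as name(argument=value, ...), one argument or row to a line, values as JSON. arm_command: Moves the arm, as the interface text tells. Its arguments: {"type":"object","properties":{"motion":{"type":"array"}},"required":["motion"]}

```bash
mkdir -p pics; ls; python3 - <<'E'
from station import *
import cv2,numpy as np
s=get_state();print(s['t'],s['tcp_pos'],s['tcp_rot'],s['gripper_width'])
ims=[]
for n in("scene","side"):
    p,d=capture(n);np.savez(f'{n}0.npz',p=p,d=d);cv2.imwrite(f'pics/{n}0.png',p[:,:,::-1])
    c=calibration(n);print(n,c)
E
```

```text
pics
0.0 [5.49676049e-01 6.11635798e-05 2.01557481e-01] [-2.22060647e+00 -2.22058570e+00  1.19981865e-03] 0.08842453741573629
scene {'fovy': 50.084431529897444, 'cx': 287.9058146823104, 'cy': 202.6629510110926, 'k1': -0.026466254690218398, 'rvec': array([ 0.62990872, -2.39998295,  1.41888985]), 'tvec': array([0.4383105 , 0.13971432, 0.83194706])}
side {'fovy': 55.638622809524875, 'cx': 278.181231018639, 'cy': 211.29981921442715, 'k1': -0.06196362268474377, 'rvec': array([ 2.16252549,  0.0619073 , -0.01063776]), 'tvec': array([-0.47188865,  0.15833724,  0.80823856])}
```

View pics/scene0.png

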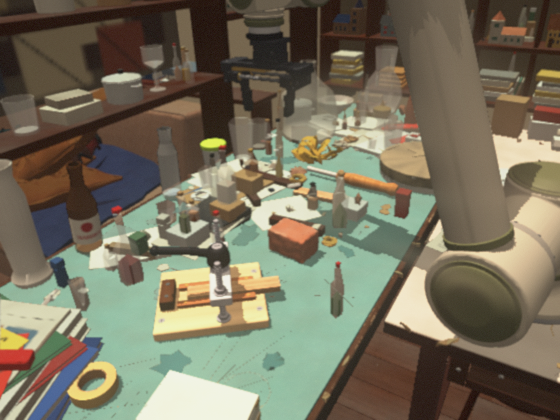

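View pics/side0.png

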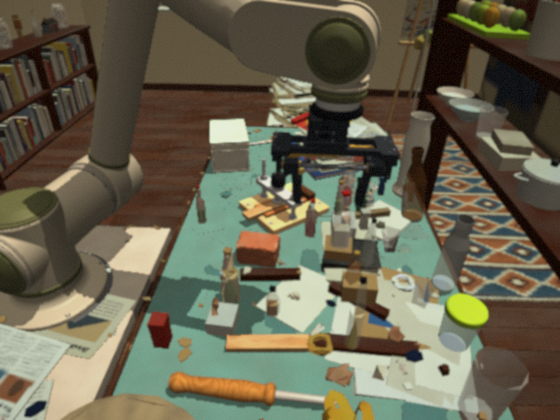

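The scene view shows the board around (215,300), the stop block at (168,293), the lever hub near (217,255) with its handle tip near (150,250), and the clay block at (293,240). The side view shows the board around (285,207). Next I'll project the depth to a top-down map.

```bash
cat > h.py <<'E'
from station import *
import cv2,numpy as np
def KD(c):
    f=210/np.tan(np.radians(c['fovy'])/2); return f,c['cx'],c['cy'],c['k1']
def world(d,c):
    f,cx,cy,k=KD(c); v,u=np.mgrid[:420,:560]; x=(u-cx)/f; y=(v-cy)/f; X,Y=x.copy(),y.copy()
    for _ in range(8):
        m=1+k*(X*X+Y*Y); X=x/m; Y=y/m
    P=np.stack([X*d,Y*d,d],-1); R=cv2.Rodrigues(c['rvec'])[0]
    return (P-c['tvec'])@R   # R^T(P-t)
def proj(w,c):
    R=cv2.Rodrigues(c['rvec'])[0]; p=np.atleast_2d(w)@R.T+c['tvec']; f,cx,cy,k=KD(c)
    s=p[:,:2]/p[:,2:]; s=s*(1+k*(s**2).sum(1,keepdims=True)); return s*f+[cx,cy]
E
python3 - <<'E'
from h import *
x0,x1,y0,y1=.25,.85,-.4,.4
H=600;W=800
big=[]
for n in("scene","side"):
    z=np.load(n+'0.npz');w=world(z['d'],calibration(n));ok=z['d']>0
    P=w[ok];C=z['p'][ok]
    o=np.argsort(P[:,2]);P=P[o];C=C[o]
    m=(P[:,2]<.3)&(P[:,0]>x0)&(P[:,0]<x1)&(P[:,1]>y0)&(P[:,1]<y1);P=P[m];C=C[m]
    im=np.zeros((300,400,3),np.uint8)
    im[((x1-P[:,0])*500).astype(int),((y1-P[:,1])*500).astype(int)]=C[:,::-1]
    h=np.zeros((300,400),np.uint8);h[((x1-P[:,0])*500).astype(int),((y1-P[:,1])*500).astype(int)]=np.clip(P[:,2]*1500,0,255)
    big.append(np.hstack([im,cv2.applyColorMap(h,cv2.COLORMAP_JET)]))
    # base top
    b=(P[:,2]>.014)&(P[:,2]<.022)&(C[:,0]>C[:,2]*1.15.__float__())
    np.save(n+'_base.npy',P[b])
cv2.imwrite('pics/top.png',np.vstack(big))
E
```

```text
(no output)
```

View pics/top.png

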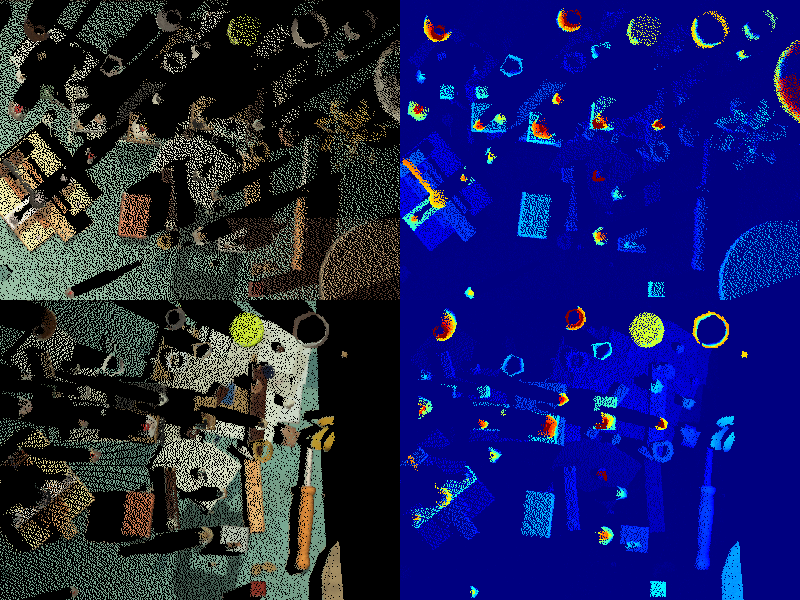

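The top-down map shows the board around x 0.46, y 0.33, with its axis about 45° (towards +x, +y). The clay block is at about (0.42, 0.13). Small bottles stand to the right of and beyond the board. Now I'll fit the board pose.

```bash
cat > fit.py <<'E'
from h import *
from scipy.optimize import least_squares
c={n:calibration(n) for n in("scene","side")}
P={};C={}
for n in c:
    z=np.load(n+'0.npz');ok=z['d']>0;w=world(z['d'],c[n]);P[n]=w[ok];C[n]=z['p'][ok].astype(int)
ctr=np.array([.46,.35])
for n in c:
    p=P[n];m=(np.hypot(*(p[:,:2]-ctr).T)<.16)&(C[n][:,0]>C[n][:,1]*1.08)&(C[n][:,0]>C[n][:,2]*1.25)&(p[:,2]>.012)&(p[:,2]<.024)
    q=p[m]; im=np.zeros((400,400),np.uint8)
    im[((q[:,0]-.26)*1000).astype(int),((q[:,1]-.15)*1000).astype(int)]=255
    im=cv2.morphologyEx(im,cv2.MORPH_CLOSE,np.ones((9,9)));im=cv2.morphologyEx(im,cv2.MORPH_OPEN,np.ones((9,9)))
    k,l,s,_=cv2.connectedComponentsWithStats(im);
    ys,xs=np.nonzero(l==1+np.argmax(s[1:,4])) 
    r=cv2.minAreaRect(np.stack([ys,xs],-1).astype(np.float32))
    print(n,'rect centre',np.array(r[0])/1000+[.26,.15],r[1],r[2],'zmed',np.median(q[:,2]))
    # table z
    t=(np.hypot(*(p[:,:2]-ctr).T)<.2)&(abs(p[:,2])<.008);print(' table',np.median(p[t,2]))
    for a,b,nm in((.10,.15,'high'),(.067,.077,'bridge'),(.08,.099,'hub')):
        m=(np.hypot(*(p[:,:2]-ctr).T)<.17)&(p[:,2]>a)&(p[:,2]<b);q=p[m]
        cc=cv2.connectedComponents((lambda i:(i.__setitem__((((q[:,0]-.26)*500).astype(int),((q[:,1]-.15)*500).astype(int)),255),cv2.dilate(i,np.ones((3,3))))[1])(np.zeros((200,200),np.uint8)))
        lab=cc[1][((q[:,0]-.26)*500).astype(int),((q[:,1]-.15)*500).astype(int)]
        for i in range(1,cc[0]):
            g=q[lab==i]
            if len(g)>8:print('  ',nm,len(g),g.mean(0).round(4),g.min(0).round(3),g.max(0).round(3))
E
python3 fit.py
python3 - <<'E'
import cv2
a=cv2.imread('pics/scene0.png')[200:350,120:320];b=cv2.imread('pics/side0.png')[150:250,210:370]
import numpy as np
a=cv2.resize(a,(800,600),interpolation=2);cv2.imwrite('pics/ca.png',a)
E
```

```text
scene rect centre [0.40377049 0.35097542] (33.161556243896484, 55.56801223754883) 39.80556869506836 zmed 0.018467830713553426
 table 0.0007113918634878713
   high 109 [0.4114 0.3725 0.1166] [0.408 0.365 0.1  ] [0.417 0.376 0.13 ]
   high 850 [0.4779 0.3497 0.1161] [0.435 0.305 0.1  ] [0.533 0.395 0.132]
   high 90 [0.4927 0.2739 0.1162] [0.489 0.267 0.1  ] [0.499 0.278 0.13 ]
   high 33 [0.5377 0.2191 0.1053] [0.532 0.213 0.101] [0.544 0.223 0.108]
   high 34 [0.5949 0.2483 0.1106] [0.59  0.242 0.1  ] [0.598 0.252 0.142]
   high 143 [0.6263 0.3649 0.1243] [0.622 0.357 0.1  ] [0.63  0.371 0.15 ]
   bridge 496 [0.4223 0.3584 0.0727] [0.391 0.307 0.067] [0.466 0.392 0.077]
   bridge 15 [0.4877 0.2572 0.0728] [0.481 0.252 0.07 ] [0.494 0.262 0.075]
   bridge 20 [0.5278 0.2204 0.0721] [0.524 0.21  0.067] [0.532 0.225 0.076]
   bridge 12 [0.5488 0.2228 0.0713] [0.545 0.219 0.068] [0.555 0.226 0.075]
   bridge 20 [0.5929 0.2462 0.072 ] [0.589 0.241 0.067] [0.598 0.252 0.076]
   bridge 92 [0.6168 0.3689 0.072 ] [0.61  0.351 0.067] [0.626 0.383 0.077]
   hub 87 [0.4105 0.3732 0.087 ] [0.404 0
[... 811 characters left out ...]
9 0.366 0.118] [0.538 0.385 0.129]
   high 19 [0.54   0.2134 0.1039] [0.536 0.209 0.101] [0.545 0.219 0.107]
   high 26 [0.6268 0.358  0.1302] [0.623 0.354 0.1  ] [0.63  0.361 0.146]
   bridge 305 [0.4527 0.3103 0.0708] [0.394 0.246 0.067] [0.5   0.376 0.077]
   bridge 49 [0.5402 0.2099 0.072 ] [0.526 0.202 0.067] [0.554 0.219 0.076]
   hub 29 [0.4147 0.3639 0.0886] [0.408 0.355 0.08 ] [0.421 0.372 0.099]
   hub 88 [0.4558 0.3034 0.0912] [0.438 0.297 0.081] [0.473 0.313 0.099]
   hub 10 [0.4912 0.266  0.087 ] [0.489 0.262 0.08 ] [0.492 0.272 0.097]
   hub 50 [0.5376 0.2122 0.0883] [0.53  0.204 0.08 ] [0.546 0.22  0.099]
   hub 39 [0.6239 0.3523 0.0891] [0.614 0.342 0.08 ] [0.63  0.362 0.099]
```

View pics/ca.png

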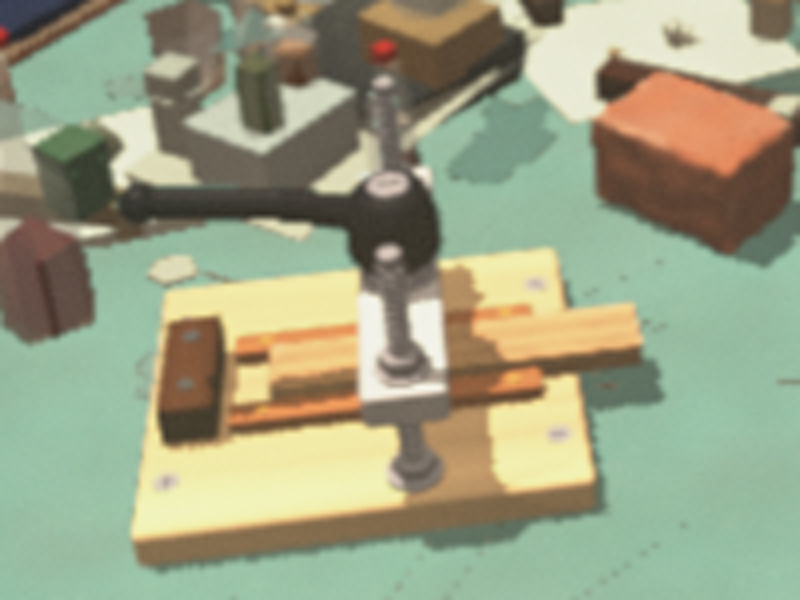

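The crop shows stud tops at crop (389,253) for the left and (383,85) for the right, the lath's near end at about (640,330) and its far end at about (270,365), and the handle tip at (133,203). I'll refine these with rays and check how tall the nearby bottles are.

```bash
cat >> h.py <<'E'
def ray(u,v,c,z):
    f,cx,cy,k=KD(c);K=np.array([[f,0,cx],[0,f,cy],[0,0,1]])
    x,y=cv2.undistortPoints(np.array([[[u,v]]],float),K,np.array([k,0,0,0.]))[0,0]
    R=cv2.Rodrigues(c['rvec'])[0];o=-R.T@c['tvec'];d=R.T@np.array([x,y,1]);return o+d*(z-o[2])/d[2]
E
python3 - <<'E'
from h import *
exec(open('fit.py').read().split('ctr=')[0])
s=c['scene'];r=lambda u,v,z:ray(120+u/4-.4,200+v/4-.4,s,z)
L=r(389,252,.128);R=r(383,83,.128);print('studs ray',L,R,np.linalg.norm(L-R))
L2=np.array([.413,.369]);R2=np.array([.492,.270])
for l,rr in((L[:2],R[:2]),(L2,R2)):
    o=(l+rr)/2;y=(l-rr)/np.linalg.norm(l-rr);x=np.array([y[1],-y[0]]);print('o',o,'ang',np.degrees(np.arctan2(x[1],x[0])))
    B=lambda p:np.array([(p[:2]-o)@x,(p[:2]-o)@y]).round(4)
    for nm,u,v,z in(('near1',637,305,.03),('near2',640,348,.03),('far1',272,347,.03),('far2',272,380,.03),('stopTL',175,318,.038),('stopTR',222,318,.038),('stopBL',163,405,.038),('base nearL',597,487,.018),('base nearR',555,250,.018),('base farL',133,540,.018),('base farR',165,292,.018),('tip',133,203,.116)):print(nm,B(r(u,v,z)))
    for n in c:
        q=P[n];b=np.stack([(q[:,:2]-o)@x,(q[:,:2]-o)@y,q[:,2]],-1)
        m=(b[:,2]>.098)&(b[:,2]<.13)&(b[:,0]>.03)&(b[:,0]<.105)&(abs(b[:,1])<.04)
        pf=np.polyfit(b[m,0],b[m,1],1);print(n,'handle',m.sum(),pf, 'pts r40-105')
        g=(b[:,2]>.012)&(b[:,2]<.024)&(b[:,0]<-.06)&(b[:,0]>-.13)&(abs(b[:,1])<.1);print('   base x extent',np.percentile(b[g&(abs(b[:,1])>.03)&(b[:,2]>.015),0],[1]))
        g=(b[:,2]>.026)&(b[:,2]<.035)&(b[:,0]<-.06)&(abs(b[:,1])<.03)&(b[:,0]>-.15);print('   lath end x',np.percentile(b[g,0],[1,3]),'y',np.percentile(b[g,1],[3,97]))
        g=(b[:,2]>.04)&(b[:,2]<.35)&(b[:,0]<-.1)&(b[:,0]>-.28)&(abs(b[:,1])<.13)
        if g.sum():print('   behind obst',b[g].min(0).round(3),b[g].max(0).round(3))
E
```

```text
studs ray [0.41355173 0.36942237 0.128     ] [0.49372091 0.27109378 0.128     ] 0.12686847356195177
o [0.45363632 0.32025807] ang 39.191018552924504
near1 [-0.1025 -0.0134]
near2 [-0.0995  0.0167]
far1 [ 0.0586 -0.0131]
far2 [0.0578 0.0094]
stopTL [ 0.1004 -0.0309]
stopTR [ 0.0798 -0.0272]
stopBL [0.1006 0.0273]
base nearL [-0.0719  0.0852]
base nearR [-0.0715 -0.0782]
base farL [0.1105 0.0824]
base farR [ 0.1118 -0.0787]
tip [ 0.1035 -0.0067]
scene handle 424 [0.02407198 0.00509228] pts r40-105
   base x extent [-0.07084996]
   lath end x [-0.09931229 -0.09858612] y [-0.01336837  0.01619416]
   behind obst [-0.28 -0.13  0.04] [-0.105  0.13   0.35 ]
side handle 41 [-0.12973457  0.00834648] pts r40-105
   base x extent [-0.07224925]
   lath end x [-0.10086316 -0.10050966] y [-0.01805423  0.01075077]
   behind obst [-0.279 -0.13   0.04 ] [-0.114  0.095  0.35 ]
o [0.4525 0.3195] ang 38.589159979767565
near1 [-0.101  -0.0146]
near2 [-0.0983  0.0155]
far1 [ 0.0601 -0.0126]
far2 [0.0591 0.0099]
stopTL [ 0.1021 -0.03  ]
stopTR [ 0.0814 -0.0265]
stopBL [0.1016 0.0283]
base nearL [-0.0714  0.0843]
base nearR [-0.0694 -0.0791]
base farL [0.111  0.0834]
base farR [ 0.114  -0.0776]
tip [ 0.1049 -0.0057]
scene handle 429 [0.0355809  0.00485725] pts r40-105
   base x extent [-0.06997184]
   lath end x [-0.09796501 -0.09738537] y [-0.01425502  0.01519579]
   behind obst [-0.28 -0.13  0.04] [-0.102  0.13   0.35 ]
side handle 39 [-0.12027785  0.00849641] pts r40-105
   base x extent [-0.0712004]
   lath end x [-0.09951847 -0.0992575 ] y [-0.01908369  0.00928135]
   behind obst [-0.279 -0.13   0.04 ] [-0.111  0.092  0.35 ]
```

```bash
cat >> h.py <<'E'
O=np.array([.453,.320]);A=np.radians(39.1);X=np.array([np.cos(A),np.sin(A)]);Y=np.array([-X[1],X[0]])
def toB(p): p=np.asarray(p);d=p[...,:2]-O;return np.stack([d@X,d@Y,p[...,2]],-1)
def st():
    s=get_state();R=cv2.Rodrigues(np.array(s['tcp_rot']))[0]
    b=toB(s['tcp_pos'])*1000;f=s['ft_force']
    hd=np.degrees(np.arctan2(R[1,0],R[0,0]))-39.1
    print('t %.2f board mm %s xhead-ang %.2f tilt %.2f'%(s['t'],b.round(1),hd,np.degrees(np.arccos(-R[2,2]))),'Fboard',[round(float(v),1) for v in(f[:2]@X,f[:2]@Y,f[2])],'Tz',round(float(s['torque'][2]),2),'w %.1f gf %.1f'%(s['gripper_width']*1000,s['gripper_force']),'rt',np.round([np.hypot(b[0],b[1]),np.degrees(np.arctan2(b[1],b[0]))],1))
E
python3 - <<'E'
from h import *
st()
c=calibration('scene')
g=ray(336,311,c,0.);print('bottle base',g,toB(g))
for z in(.06,.08,.1,.12):print(z,ray(338,263,c,z))
z=np.load('scene0.npz');w=world(z['d'],c)[262:312,328:346].reshape(-1,3)
m=(w[:,0]<.3)&(w[:,2]>.03)&(w[:,2]<.2);
if m.sum():print(w[m].mean(0),w[m].max(0),toB(w[m]).min(0),toB(w[m]).max(0))
s=get_state();R=cv2.Rodrigues(np.array(s['tcp_rot']))[0]
for b in((-.125,0,.15),):
    t=np.r_[O+b[0]*X+b[1]*Y,b[2]];print('shift tool mm',R.T@(t-s['tcp_pos'])*1000)
E
```

```text
t 0.10 board mm [-126.7 -309.3  201.6] xhead-ang 50.90 tilt 0.07 Fboard [-0.3, -0.6, -0.6] Tz -0.0 w 87.9 gf 0.0 rt [ 334.2 -112.3]
bottle base [0.26786585 0.24862719 0.        ] [-0.18868579  0.06137102  0.        ]
0.06 [0.2897516  0.19741087 0.06      ]
0.08 [0.27895315 0.22267546 0.08      ]
0.1 [0.26815471 0.24794004 0.1       ]
0.12 [0.25735626 0.27320463 0.12      ]
[0.26319511 0.26127557 0.06465848] [0.27589381 0.27001655 0.10989126] [-0.19562348  0.06407134  0.03014584] [-0.17522956  0.08147726  0.10989126]
shift tool mm [ 241.10741412 -193.64816623   51.91261808]
```

Call:
arm_command(
  motion=[
    [[30.1, -24.2, 4], [0, 0, 0], 0],
    [[30.1, -24.2, 4], [0, 0, 0], 0],
    [[30.1, -24.2, 4], [0, 0, 0], 0],
    [[30.1, -24.2, 4], [0, 0, 0], 0],
    [[30.1, -24.2, 4], [0, 0, 0], 0],
    [[30.1, -24.2, 4], [0, 0, 0], 0],
    [[30.1, -24.2, 4], [0, 0, 0], 0],
    [[30.1, -24.2, 4], [0, 0, 0], 0],
  ],
)

```text
t: 1.1
tcp_pos: [0.3553, 0.2416, 0.1699]
tcp_rot: [-2.221, -2.221, 0.001]
ft_force: [0.5, 0.0, -0.6]
gripper_width: 0.0098
gripper_force: 0.0
```

Call:
arm_command(
  motion=[
    [[0, 0, 5], [0, 0, 9], 0],
    [[0, 0, 5], [0, 0, 9], 0],
    [[0, 0, 5], [0, 0, 9], 0],
    [[0, 0, 5], [0, 0, 9], 0],
    [[0, 0, 5], [0, 0, 9], 0],
    [[0, 0, 5], [0, 0, 5.9], 0],
    [[0, 0, 5], [0, 0, 0], 0],
    [[0, 0, 0], [0, 0, 0], 0],
  ],
)

```text
t: 2.1
tcp_pos: [0.3562, 0.2407, 0.1348]
tcp_rot: [-2.959, -1.054, 0.001]
ft_force: [0.1, -0.1, 0.5]
gripper_width: 0.0002
gripper_force: 0.0
```

```bash
python3 -c "
from h import *
st()
p,d=capture('scene');cv2.imwrite('pics/s1.png',p[:,:,::-1])"
```

```text
t 2.10 board mm [-125.2   -0.4  134.8] xhead-ang 0.11 tilt 0.05 Fboard [0.0, -0.1, 0.5] Tz -0.01 w 0.2 gf 0.0 rt [ 125.2 -179.8]
```

Call:
arm_command(
  motion=[
    [[0.5, 0, 16], [0, 0, 0], 0],
    [[0.5, 0, 16], [0, 0, 0], 0],
    [[0.5, 0, 16], [0, 0, 0], 0],
    [[0.5, 0, 16], [0, 0, 0], 0],
    [[0.5, 0, 16], [0, 0, 0], 0],
    [[0.5, 0, 16], [0, 0, 0], 0],
    [[0, 0, 12], [0, 0, 0], 0],
    [[0, 0, 3], [0, 0, 0], 0],
  ],
)

```text
t: 3.15
tcp_pos: [0.3586, 0.2426, 0.0237]
tcp_rot: [2.96, 1.052, -0.001]
ft_force: [0.3, 0.1, 0.4]
gripper_width: 0.0002
gripper_force: 0.0
```

Call:
arm_command(
  motion=[
    [[3, 0, 0], [0, 0, 0], 0],
    [[3, 0, 0], [0, 0, 0], 0],
    [[3, 0, 0], [0, 0, 0], 0],
    [[3, 0, 0], [0, 0, 0], 0],
    [[2, 0, 0], [0, 0, 0], 0],
    [[2, 0, 0], [0, 0, 0], 0],
    [[2, 0, 0], [0, 0, 0], 0],
    [[2, 0, 0], [0, 0, 0], 0],
  ],
)

```text
t: 4.15
tcp_pos: [0.3743, 0.2554, 0.0241]
tcp_rot: [-2.96, -1.051, 0.0]
ft_force: [-1.3, -0.6, -0.1]
gripper_width: 0.0007
gripper_force: 0.0
```

```bash
python3 -c "
from h import *
st()"
```

```text
t 4.15 board mm [-101.8   -0.5   24.1] xhead-ang 0.00 tilt 0.01 Fboard [-1.4, 0.4, -0.1] Tz -0.04 w 0.7 gf 0.0 rt [ 101.8 -179.7]
```

Call:
arm_command(
  motion=[
    [[1.2, 0, 0], [0, 0, 0], 0],
    [[1.2, 0, 0], [0, 0, 0], 0],
    [[1.2, 0, 0], [0, 0, 0], 0],
    [[1.2, 0, 0], [0, 0, 0], 0],
    [[1.2, 0, 0], [0, 0, 0], 0],
    [[1, 0, 0], [0, 0, 0], 0],
    [[1, 0, 0], [0, 0, 0], 0],
    [[1, 0, 0], [0, 0, 0], 0],
  ],
)

```text
t: 5.15
tcp_pos: [0.3812, 0.261, 0.0241]
tcp_rot: [-2.96, -1.051, 0.0]
ft_force: [0.1, 0.1, 0.3]
gripper_width: 0.0002
gripper_force: 0.0
```

Call:
arm_command(
  motion=[
    [[0.4, 0, 0], [0, 0, 0], 0],
    [[0.4, 0, 0], [0, 0, 0], 0],
    [[0.4, 0, 0], [0, 0, 0], 0],
    [[0.4, 0, 0], [0, 0, 0], 0],
    [[0.4, 0, 0], [0, 0, 0], 0],
    [[0, 0, 0], [0, 0, 0], 0],
    [[0, 0, 0], [0, 0, 0], 0],
    [[0, 0, 0], [0, 0, 0], 0],
  ],
)

```text
t: 6.15
tcp_pos: [0.3828, 0.2622, 0.0241]
tcp_rot: [2.96, 1.051, -0.0]
ft_force: [0.4, 0.4, 0.3]
gripper_width: 0.0001
gripper_force: 0.0
```

Call:
arm_command(
  motion=[
    [[0.3, 0, 0], [0, 0, 0], 0],
    [[0.3, 0, 0], [0, 0, 0], 0],
    [[0.3, 0, 0], [0, 0, 0], 0],
    [[0.3, 0, 0], [0, 0, 0], 0],
    [[0.3, 0, 0], [0, 0, 0], 0],
    [[0.3, 0, 0], [0, 0, 0], 0],
    [[0.3, 0, 0], [0, 0, 0], 0],
    [[0, 0, 0], [0, 0, 0], 0],
  ],
)

```text
t: 7.15
tcp_pos: [0.3844, 0.2636, 0.0241]
tcp_rot: [-2.96, -1.051, 0.0]
ft_force: [0.9, -0.8, -0.7]
gripper_width: 0.0005
gripper_force: 0.0
```

```bash
python3 -c "
from h import *
st()
p,d=capture('scene');cv2.imwrite('pics/s2.png',cv2.resize(p[200:350,120:320,::-1],(800,600),interpolation=2));st()"
```

```text
t 7.15 board mm [-88.8  -0.5  24.1] xhead-ang 0.00 tilt 0.00 Fboard [0.2, -1.2, -0.7] Tz 0.0 w 0.5 gf 0.0 rt [  88.8 -179.7]
t 7.20 board mm [-88.8  -0.5  24.1] xhead-ang 0.00 tilt 0.00 Fboard [-0.0, -0.4, 0.3] Tz -0.04 w 0.1 gf 0.0 rt [  88.8 -179.7]
```

View pics/s2.png

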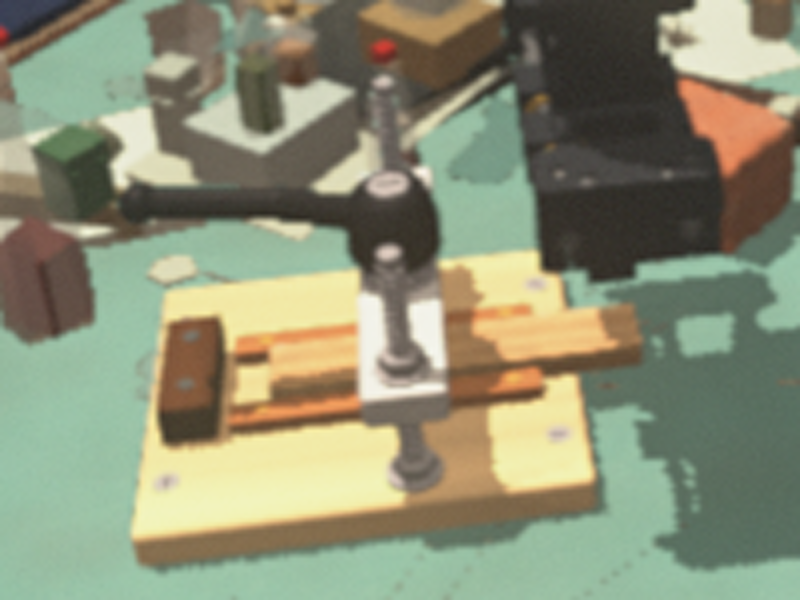

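The lath hasn't moved: its near end is still at crop (640,330), and the gripper shows at (630,200), higher than I expected. I'll check the projection.

```bash
python3 -c "
from h import *
s=get_state();c=calibration('scene')
p=s['tcp_pos']
for dz in(0,.019,.064):print(dz,(proj(p+[0,0,dz],c)[0]-[120,200])*4)
print('camera pos board',toB(-cv2.Rodrigues(c['rvec'])[0].T@c['tvec']))
print((proj(np.r_[O-.1*X,.03],c)[0]-[120,200])*4)
pp,d=capture('scene');cv2.imwrite('pics/s3.png',pp[:,:,::-1])
w=toB(world(d,c));m=(d>0)&(w[...,2]<.09)&(w[...,2]>.02)&(abs(w[...,1])<.12)&(w[...,0]<-.055)&(w[...,0]>-.16)&(pp.max(2)<70)
q=w[m];print(q.min(0),q.max(0),m.sum());o=q[q[:,2].argsort()][:20:4];print(o)
"
```

```text
0 [610.93214443 335.50606627]
0.019 [609.33976408 301.10330361]
0.064 [605.42067055 216.29618332]
camera pos board [-0.02703062  0.62673037  0.52857167]
[635.71373478 322.83106595]
[-0.09604034  0.01221295  0.06633782] [-0.079009    0.01596686  0.07358735] 30
[[-0.08749921  0.01223552  0.06633782]
 [-0.08399779  0.01330251  0.06760608]
 [-0.09084722  0.01352706  0.06893035]
 [-0.08904261  0.01456959  0.06994354]
 [-0.09425256  0.01413354  0.07100271]]
```

View pics/s3.png

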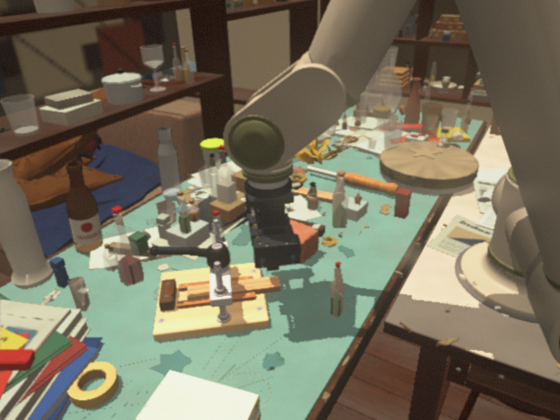

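```bash
python3 -c "
from h import *
c=calibration('scene');pp,d=capture('scene');w=toB(world(d,c))
for v in range(240,292,3):print(v,[(list((w[v,u]*1000).round().astype(int)),pp[v,u].tolist()) for u in(266,272,277)])
cv2.imwrite('pics/z.png',cv2.resize(pp[245:300,235:305,::-1],(770,600),interpolation=0))
p,d=capture('wrist');cv2.imwrite('pics/w1.png',p[:,:,::-1])
"
```

```text
240 [([np.int64(-74), np.int64(77), np.int64(169)], [76, 74, 68]), ([np.int64(-83), np.int64(80), np.int64(169)], [71, 70, 65]), ([np.int64(-90), np.int64(80), np.int64(169)], [59, 58, 55])]
243 [([np.int64(-73), np.int64(84), np.int64(168)], [74, 71, 66]), ([np.int64(-82), np.int64(90), np.int64(170)], [76, 72, 70]), ([np.int64(-89), np.int64(88), np.int64(168)], [77, 75, 70])]
246 [([np.int64(-72), np.int64(93), np.int64(169)], [96, 91, 85]), ([np.int64(-81), np.int64(95), np.int64(169)], [60, 58, 54]), ([np.int64(-88), np.int64(92), np.int64(166)], [56, 54, 49])]
249 [([np.int64(-72), np.int64(95), np.int64(165)], [50, 47, 42]), ([np.int64(-81), np.int64(94), np.int64(163)], [49, 48, 41]), ([np.int64(-88), np.int64(93), np.int64(162)], [48, 48, 40])]
252 [([np.int64(-72), np.int64(93), np.int64(158)], [54, 49, 44]), ([np.int64(-81), np.int64(92), np.int64(157)], [50, 47, 40]), ([np.int64(-88), np.int64(91), np.int64(155)], [50, 49, 43])]
255 [([np.int64(-72), np.int64(92), np.int64(152)], [52, 48, 41]), ([np.int64(-81), np.int64(92), np.int64(152)], [49, 47, 38]), ([np.int64(-88),
[... 1659 characters left out ...]
 ([np.int64(-87), np.int64(3), np.int64(31)], [158, 122, 83]), ([np.int64(-96), np.int64(4), np.int64(31)], [157, 120, 81])]
285 [([np.int64(-76), np.int64(8), np.int64(30)], [238, 192, 126]), ([np.int64(-86), np.int64(10), np.int64(30)], [229, 175, 115]), ([np.int64(-95), np.int64(12), np.int64(31)], [150, 114, 79])]
288 [([np.int64(-75), np.int64(14), np.int64(28)], [158, 116, 75]), ([np.int64(-27), np.int64(627), np.int64(529)], [104, 77, 53]), ([np.int64(-94), np.int64(17), np.int64(28)], [99, 77, 54])]
291 [([np.int64(-75), np.int64(16), np.int64(23)], [94, 73, 52]), ([np.int64(-86), np.int64(14), np.int64(21)], [91, 76, 57]), ([np.int64(-94), np.int64(17), np.int64(21)], [94, 91, 73])]
```

View pics/w1.png

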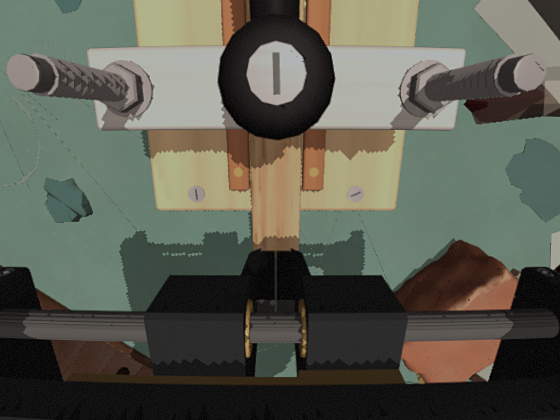

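The wrist view shows the finger tips above the lath's end, at about (275,260). The depth also puts the finger tips near z 0.064, about 40 mm above the reported TCP. I'll check the same offset in the first pictures.

```bash
python3 -c "
from h import *
for n in('scene','side'):
    z=np.load(n+'0.npz');c=calibration(n);w=world(z['d'],c)
    print(n,'tcp px',proj([.55,0,.2016],c),'proj fingertips z.2',proj([[.5,0,.2016],[.6,0,.2016]],c))
    m=(z['d']>0)&(abs(w[...,0]-.55)<.1)&(abs(w[...,1])<.1)&(w[...,2]>.13)&(w[...,2]<.4)&(z['p'].max(2)<80)
    q=w[m];print(m.sum(),q[:,2].min(),np.percentile(q[:,2],[1,5,20,50]));print(q[q[:,2].argsort()][:40:8])
c=calibration('side');p,d=capture('side');w=toB(world(d,c));m=(d>0)&(w[...,2]<.2)&(w[...,2]>.02)&(abs(w[...,1])<.03)&(w[...,0]<-.055)&(w[...,0]>-.13)&(p.max(2)<80)
q=w[m];print(q[q[:,2].argsort()][:60:6])
print(calibration('wrist'))
s=get_state();print(s['q'],s['tcp_pos'])
"
```

```text
scene tcp px [[268.94282401 129.27193772]] proj fingertips z.2 [[288.72630923 132.78507355]
 [250.05117255 125.92410987]]
3224 0.13104652859465032 [0.2427633  0.25757629 0.30944667 0.33898653]
[[0.64855673 0.08226787 0.13104653]
 [0.64976613 0.08792286 0.15208921]
 [0.60156388 0.00926597 0.24047832]
 [0.59688465 0.0120411  0.2418596 ]
 [0.60134532 0.00932572 0.24276157]]
side tcp px [[325.44080362 219.16472632]] proj fingertips z.2 [[296.14471765 217.96740024]
 [354.77598204 220.35960653]]
5203 0.13002623441110978 [0.24246302 0.26377376 0.31593063 0.34130441]
[[ 0.60448198 -0.01158     0.13002623]
 [ 0.60399432 -0.0098361   0.13549292]
 [ 0.59825045 -0.00936417  0.23688132]
 [ 0.59811226 -0.00882227  0.23847451]
 [ 0.4999031  -0.01036802  0.24060557]]
[[-8.59763081e-02 -1.68104023e-02  2.02956319e-02]
 [-9.49455564e-02 -1.69180324e-02  2.09164851e-02]
 [-9.96459583e-02 -5.91269657e-03  2.25765875e-02]
 [-9.13070553e-02 -1.31995495e-02  6.49099791e-02]
 [-8.75606013e-02 -1.64776356e-02  6.81501394e-02]
 [-8.47352991e-02 -1.66638000e-02  7.00980561e-02]
 [-9.97864433e-02 -1.32346625e-02  7.09251714e-02]
 [-9.90425761e-02 -1.21747068e-02  7.29642021e-02]
 [-9.69715603e-02  2.00839490e-05  7.45054402e-02]
 [-8.65455557e-02 -1.52089794e-02  7.57396808e-02]]
{'fovy': 70.28408335345587, 'cx': 275.30045836104176, 'cy': 209.75772177076263, 'k1': -0.04415031326796609, 'rvec': array([-2.58357793,  1.22797582,  0.19028851]), 'tvec': array([-0.0375521 ,  0.45514006,  0.35974757])}
[ 3.46165280e-01  4.65316896e-01  1.77878812e+00 -6.62520354e-06
  8.97474233e-01  1.23455590e+00] [0.3843974  0.26355583 0.02414919]
```

The picture offset is the same at the start and now: the real finger tips sit about 40 mm above the reported TCP. I'll back off, go 41 mm lower while watching the force, and push again.

Call:
arm_command(
  motion=[
    [[-12, 0, 0], [0, 0, 0], 0],
    [[-12, 0, 0], [0, 0, 0], 0],
    [[-6, 0, 0], [0, 0, 0], 0],
    [[0, 0, 12], [0, 0, 0], 0],
    [[0, 0, 12], [0, 0, 0], 0],
    [[0, 0, 9], [0, 0, 0], 0],
    [[0, 0, 7], [0, 0, 0], 0],
    [[0, 0, 0], [0, 0, 0], 0],
  ],
)

```text
t: 8.4
tcp_pos: [0.3609, 0.2446, -0.0164]
tcp_rot: [2.96, 1.051, -0.002]
ft_force: [-0.8, -0.2, -0.4]
gripper_width: 0.0003
gripper_force: 0.0
```

```bash
python3 -c "
from h import *
st()
for n in ('scene','side'):
    c=calibration(n);p,d=capture(n);w=toB(world(d,c));m=(d>0)&(w[...,2]<.2)&(w[...,2]>.008)&(abs(w[...,1])<.03)&(w[...,0]<-.102)&(w[...,0]>-.15)&(p.max(2)<80)
    q=w[m];print(n,q[q[:,2].argsort()][:60:8].round(4), q[:,0].max())
"
```

```text
t 8.40 board mm [-119.    -0.4  -16.4] xhead-ang 0.00 tilt 0.07 Fboard [-0.7, 0.3, -0.4] Tz -0.05 w 0.3 gf 0.0 rt [ 119.  -179.8]
scene [[-0.1268  0.011   0.023 ]
 [-0.1281  0.014   0.0274]
 [-0.1488  0.0253  0.1083]
 [-0.1489 -0.0102  0.1092]
 [-0.1494  0.0219  0.1099]
 [-0.1419  0.0267  0.1744]
 [-0.1493  0.0296  0.1753]
 [-0.1473  0.0238  0.1795]] -0.1022081825005582
side [[-0.1277  0.0055  0.0212]
 [-0.1301 -0.0129  0.0238]
 [-0.1154 -0.0173  0.0264]
 [-0.1209 -0.0169  0.0284]
 [-0.1279 -0.0052  0.0304]
 [-0.1215 -0.0182  0.0323]
 [-0.1176 -0.0167  0.0359]
 [-0.1286 -0.0116  0.0373]] -0.10214205369997217
```

Both views now put the tips at z ≈ 0.022. I'll push again: 24 mm first, then fine steps.

Call:
arm_command(
  motion=[
    [[3, 0, 0], [0, 0, 0], 0],
    [[3, 0, 0], [0, 0, 0], 0],
    [[3, 0, 0], [0, 0, 0], 0],
    [[3, 0, 0], [0, 0, 0], 0],
    [[3, 0, 0], [0, 0, 0], 0],
    [[3, 0, 0], [0, 0, 0], 0],
    [[3, 0, 0], [0, 0, 0], 0],
    [[3, 0, 0], [0, 0, 0], 0],
  ],
)

```text
t: 9.5
tcp_pos: [0.3799, 0.2599, -0.0159]
tcp_rot: [2.96, 1.051, -0.0]
ft_force: [-0.2, -0.9, -0.1]
gripper_width: 0.0005
gripper_force: 0.3
```

Call:
arm_command(
  motion=[
    [[0.7, 0, 0], [0, 0, 0], 0],
    [[0.7, 0, 0], [0, 0, 0], 0],
    [[0.5, 0, 0], [0, 0, 0], 0],
    [[0.5, 0, 0], [0, 0, 0], 0],
    [[0.4, 0, 0], [0, 0, 0], 0],
    [[0.4, 0, 0], [0, 0, 0], 0],
    [[0.4, 0, 0], [0, 0, 0], 0],
    [[0.4, 0, 0], [0, 0, 0], 0],
  ],
)

```text
t: 10.5
tcp_pos: [0.3829, 0.2623, -0.0158]
tcp_rot: [-2.96, -1.051, -0.0]
ft_force: [0.1, -0.4, -0.2]
gripper_width: 0.0
gripper_force: 0.1
```

```bash
python3 -c "
from h import *
st()"
```

```text
t 10.50 board mm [-90.8  -0.5 -15.8] xhead-ang 0.00 tilt 0.00 Fboard [-0.2, -0.4, -0.2] Tz 0.01 w 0.0 gf 0.1 rt [  90.8 -179.7]
```

Call:
arm_command(
  motion=[
    [[0.3, 0, 0], [0, 0, 0], 0],
    [[0.3, 0, 0], [0, 0, 0], 0],
    [[0.3, 0, 0], [0, 0, 0], 0],
    [[0.2, 0, 0], [0, 0, 0], 0],
    [[0.2, 0, 0], [0, 0, 0], 0],
    [[0.2, 0, 0], [0, 0, 0], 0],
    [[0.2, 0, 0], [0, 0, 0], 0],
    [[0, 0, 0], [0, 0, 0], 0],
  ],
)

```text
t: 11.5
tcp_pos: [0.3836, 0.263, -0.0159]
tcp_rot: [2.96, 1.051, -0.002]
ft_force: [-1.9, -5.2, 3.7]
gripper_width: 0.0003
gripper_force: 2.7
```

```bash
python3 -c "
from h import *
st()
p,d=capture('scene');w=toB(world(d,calibration('scene')))
m=(d>0)&(w[...,2]>.026)&(w[...,2]<.034)&(abs(w[...,1])<.012)&(w[...,0]<.09)&(w[...,0]>.03)&(p[...,0]>120)
print('far end',np.percentile(w[m][:,0],[90,97,99]),'rail');m2=m&(w[...,0]<.2)
m=(d>0)&(w[...,2]>.030)&(w[...,2]<.041)&(abs(w[...,1])<.025)&(w[...,0]<.12)&(w[...,0]>.065)&(p[...,0]<120)
print('stop',np.percentile(w[m][:,0],[3,10,97]))
cv2.imwrite('pics/s4.png',cv2.resize(p[200:350,120:320,::-1],(800,600),interpolation=2))"
```

```text
t 11.50 board mm [-89.9  -0.5 -15.9] xhead-ang 0.01 tilt 0.09 Fboard [-4.8, -2.8, 3.7] Tz -0.03 w 0.3 gf 2.7 rt [  89.9 -179.7]
far end [0.07611312 0.07963296 0.08022892] rail
stop [0.08021552 0.08028239 0.0860657 ]
```

View pics/s4.png

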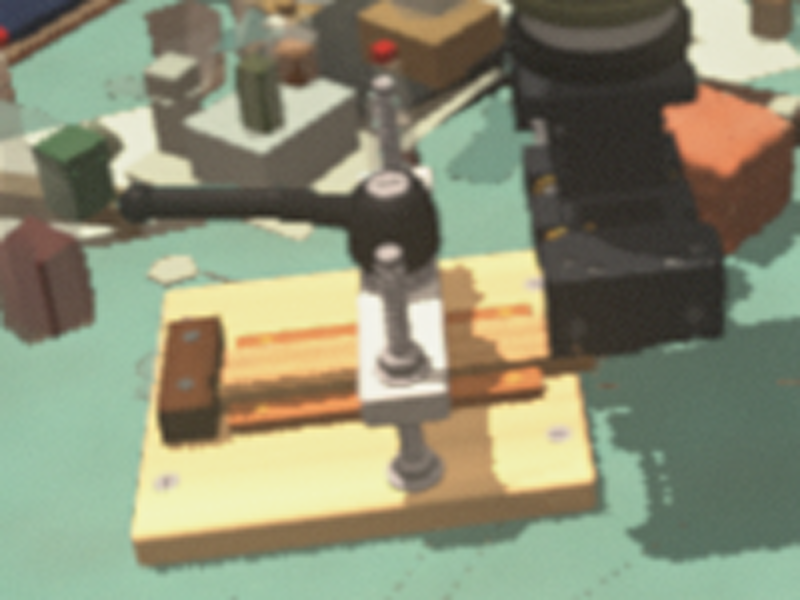

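The lath's far end is now at the stop (crop (222,360), depth x ≈ 0.080) with about 5 N of push. I'll retreat and go to the handle.

Call:
arm_command(
  motion=[
    [[-10, 0, 0], [0, 0, 0], 0],
    [[-15, 0, 0], [0, 0, 0], 0],
    [[0, 0, -20], [0, 0, 0], 0],
    [[0, 0, -25], [0, 0, 0], 0],
    [[0, 0, -25], [0, 0, 0], 0],
    [[0, 0, -25], [0, 0, 0], 0],
    [[0, 0, -25], [0, 0, 0], 0],
    [[0, 0, -10], [0, 0, 0], 30],
  ],
)

```text
t: 12.55
tcp_pos: [0.3651, 0.2477, 0.1151]
tcp_rot: [-2.96, -1.051, -0.004]
ft_force: [-0.0, -0.3, 0.0]
gripper_width: 0.0085
gripper_force: 0.0
```

Call:
arm_command(
  motion=[
    [[28, 0, 0], [0, 0, 0], 60],
    [[28, 0, 0], [0, 0, 0], 60],
    [[28, 0, 0], [0, 0, 0], 60],
    [[28, 0, 0], [0, 0, 0], 60],
    [[28, 0, 0], [0, 0, 0], 60],
    [[28, 0, 0], [0, 0, 0], 60],
    [[27, 0, 0], [0, 0, 0], 60],
    [[0, 0, 0], [0, 0, 0], 60],
  ],
)

```text
t: 13.55
tcp_pos: [0.5164, 0.3709, 0.1126]
tcp_rot: [-2.96, -1.052, 0.002]
ft_force: [-1.5, 0.5, 0.3]
gripper_width: 0.06
gripper_force: 0.0
```

```bash
python3 -c "
from h import *
st()
c=calibration('wrist');p,d=capture('wrist');cv2.imwrite('pics/w2.png',p[:,:,::-1])
w=toB(world(d,c));m=(d>0)&(w[...,2]>.1)&(w[...,2]<.126)&(w[...,0]>.03)&(w[...,0]<.1)&(abs(w[...,1])<.03)&(p.max(2)<90)
q=w[m];print(m.sum())
for a in range(30,110,10):
    g=q[abs(q[:,0]-a/1000)<.005]
    if len(g)>5:print(a,g.mean(0).round(4),g[:,1].min().round(4),g[:,1].max().round(4))
"
```

```text
t 13.55 board mm [ 81.3  -0.5 112.6] xhead-ang 0.02 tilt 0.07 Fboard [-0.9, 1.3, 0.3] Tz 0.05 w 60.0 gf 0.0 rt [81.3 -0.3]
1571
30 [0.0325 0.0002 0.115 ] -0.0069 0.0075
40 [0.0401 0.0008 0.1175] -0.0068 0.0082
50 [0.0499 0.0009 0.119 ] -0.0059 0.008
60 [0.0601 0.0013 0.1207] -0.0058 0.0084
70 [0.07   0.0016 0.1222] -0.0049 0.0083
80 [0.08   0.0017 0.1235] -0.0048 0.0088
90 [0.0893 0.0017 0.1243] -0.0047 0.0091
100 [0.0978 0.0036 0.1249] -0.0057 0.0107
```

View pics/w2.png

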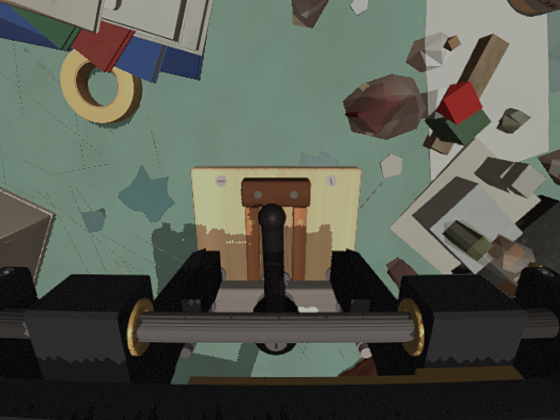

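The wrist view shows the fingers straddling the handle, which runs from (275,330) to (272,215). The handle is at y ≈ +1.7 mm, so the lever is at about 0.02 rad. I'll descend and grip.

Call:
arm_command(
  motion=[
    [[-1.3, -2.2, 10], [0, 0, 0], 60],
    [[0, 0, 10], [0, 0, 0], 60],
    [[0, 0, 10], [0, 0, 0], 60],
    [[0, 0, 10], [0, 0, 0], 60],
    [[0, 0, 10], [0, 0, 0], 60],
    [[0, 0, 8], [0, 0, 0], 50],
    [[0, 0, 0], [0, 0, 0], 30],
    [[0, 0, 0], [0, 0, 0], 5],
  ],
)

```text
t: 14.6
tcp_pos: [0.5139, 0.3716, 0.0564]
tcp_rot: [-2.96, -1.051, -0.001]
ft_force: [-0.2, -0.1, -0.8]
gripper_width: 0.0323
gripper_force: 0.0
```

Call:
arm_command(
  motion=[
    [[0, 0, 0], [0, 0, 0], 5],
    [[0, 0, 0], [0, 0, 0], 5],
    [[0, 2.8, 0.1], [0, 0, 2], 5],
    [[0, 5.6, 0.1], [0, 0, 4], 5],
    [[-0.2, 7, 0.2], [0, 0, 5], 5],
    [[-0.2, 7, 0.2], [0, 0, 5], 5],
    [[-0.2, 7, 0.2], [0, 0, 5], 5],
    [[-0.2, 7, 0.2], [0, 0, 5], 5],
  ],
)

```text
t: 15.6
tcp_pos: [0.5302, 0.339, 0.0544]
tcp_rot: [-3.122, -0.352, 0.001]
ft_force: [0.6, 0.6, -4.7]
gripper_width: 0.0109
gripper_force: 30.1
```

```bash
python3 -c "
from h import *
st()"
```

```text
t 15.60 board mm [ 71.9 -33.9  54.4] xhead-ang -26.25 tilt 0.05 Fboard [0.8, 0.1, -4.7] Tz 0.04 w 10.9 gf 30.1 rt [ 79.5 -25.2]
```

Call:
arm_command(
  motion=[
    [[-0.2, 7, 0.2], [0, 0, 5], 5],
    [[-0.2, 7, 0.2], [0, 0, 5], 5],
    [[-0.2, 7, 0.2], [0, 0, 5], 5],
    [[0, -0.7, 0], [0, 0, -0.5], 5],
    [[0, 0, -4], [0, 0, 0], 5],
    [[0, 0, -4], [0, 0, 0], 5],
    [[0, 0, -4], [0, 0, 0], 5],
    [[0, 0, -2], [0, 0, 0], 5],
  ],
)

```text
t: 16.6
tcp_pos: [0.5309, 0.3189, 0.0666]
tcp_rot: [3.14, -0.038, -0.008]
ft_force: [-0.2, 0.3, -26.4]
gripper_width: 0.0108
gripper_force: 32.0
```

```bash
cat >> h.py <<'E'
def lev():
    st();r=[]
    for n in('scene','side'):
        c=calibration(n);p,d=capture(n);w=toB(world(d,c));m=(d>0)&(p.max(2)<95)&(np.hypot(w[...,0],w[...,1])<.019)&(w[...,2]>.09)
        m2=(d>0)&(np.hypot(w[...,0],w[...,1])<.007)&(w[...,2]>.08)&(w[...,2]<.14)
        a=(d>0)&(p.max(2)<95)&(w[...,2]>.09)&(w[...,2]<.15)&(np.hypot(w[...,0],w[...,1])>.025)&(np.hypot(w[...,0],w[...,1])<.055)&(w[...,0]>0)
        q=w[a];print(n,'hub top z',np.percentile(w[m][:,2],[50,90]).round(4) if m.sum() else 0,'screw z',np.median(w[m2][:,2]).round(4) if m2.sum() else 0,'shaft n',len(q),'z',np.percentile(q[:,2],[90]).round(4) if len(q) else 0,'ang',np.median(np.arctan2(q[:,1],q[:,0])).round(3) if len(q) else 0)
E
python3 -c "
from h import *
lev()
z=np.load('scene0.npz')
for n in('scene','side'):
    z=np.load(n+'0.npz');c=calibration(n);p,d=z['p'],z['d'];w=toB(world(d,c))
    m=(d>0)&(p.max(2)<95)&(np.hypot(w[...,0],w[...,1])<.019)&(w[...,2]>.09);m2=(d>0)&(np.hypot(w[...,0],w[...,1])<.007)&(w[...,2]>.08)&(w[...,2]<.14)
    a=(d>0)&(p.max(2)<95)&(w[...,2]>.09)&(w[...,2]<.15)&(np.hypot(w[...,0],w[...,1])>.025)&(np.hypot(w[...,0],w[...,1])<.055)&(w[...,0]>0)
    q=w[a];print('start',n,np.percentile(w[m][:,2],[50,90]),np.median(w[m2][:,2]),len(q),np.percentile(q[:,2],90),np.median(np.arctan2(q[:,1],q[:,0])))
"
```

```text
t 16.60 board mm [ 59.7 -50.   66.6] xhead-ang -40.48 tilt 0.29 Fboard [0.0, 0.4, -26.4] Tz -0.03 w 10.8 gf 32.0 rt [ 77.9 -39.9]
scene hub top z [0.1166 0.1227] screw z 0.1244 shaft n 131 z [0.1278] ang -0.571
side hub top z [0.1175 0.1217] screw z 0.1217 shaft n 59 z [0.1235] ang -0.877
start scene [0.10941494 0.11567879] 0.11732897884552562 152 0.12087831037559423 0.1686795181109589
start side [0.10974297 0.11369637] 0.11338739453091767 4 0.10719361438326659 -0.33872544185150344
```

Call:
arm_command(
  motion=[
    [[0, 0, 0], [0, 0, 0], 5],
    [[-0.3, -6.8, 0], [0, 0, -5], 5],
    [[-1.2, -13.6, 0], [0, 0, -10], 5],
    [[-1.2, -13.6, 0], [0, 0, -10], 5],
    [[-1.2, -13.6, 0], [0, 0, -10], 5],
    [[-1.2, -13.6, 0], [0, 0, -10], 5],
    [[-1.2, -13.6, 0], [0, 0, -10], 5],
    [[-1.2, -13.6, 0], [0, 0, -10], 5],
  ],
)

```text
t: 17.7
tcp_pos: [0.4867, 0.39, 0.0661]
tcp_rot: [2.665, 1.663, -0.012]
ft_force: [-2.4, -7.1, -26.7]
gripper_width: 0.0104
gripper_force: 31.8
```

```bash
python3 -c "
from h import *
lev()"
```

```text
t 17.70 board mm [70.3 33.  66.1] xhead-ang 24.83 tilt 0.44 Fboard [-6.4, -4.0, -26.7] Tz 0.04 w 10.4 gf 31.8 rt [77.7 25.2]
scene hub top z [0.1154 0.1229] screw z 0.1246 shaft n 0 z 0 ang 0
side hub top z [0.3648 0.4059] screw z 0.1221 shaft n 45 z [0.1259] ang 0.304
```

Call:
arm_command(
  motion=[
    [[-1.2, -13.6, 0], [0, 0, -10], 5],
    [[-0.3, -6.8, 0], [0, 0, -5], 5],
    [[0, 0, 0], [0, 0, 0], 5],
    [[0, 0, 4], [0, 0, 0], 5],
    [[0, 0, 4], [0, 0, 0], 5],
    [[0, 0, 4], [0, 0, 0], 5],
    [[0, 0, 2], [0, 0, 0], 5],
    [[0, 0, 0], [0, 0, 0], 5],
  ],
)

```text
t: 18.8
tcp_pos: [0.4701, 0.3976, 0.0562]
tcp_rot: [2.431, 1.989, 0.002]
ft_force: [-4.6, -5.9, -3.5]
gripper_width: 0.011
gripper_force: 29.8
```

```bash
python3 -c "
from h import *
lev()"
```

```text
t 18.80 board mm [62.2 49.4 56.2] xhead-ang 39.48 tilt 0.09 Fboard [-7.3, -1.7, -3.5] Tz -0.18 w 11.0 gf 29.8 rt [79.5 38.5]
scene hub top z [0.0953 0.1034] screw z 0 shaft n 0 z 0 ang 0
side hub top z [0.3562 0.3954] screw z 0.1146 shaft n 46 z [0.1186] ang 0.559
```

```bash
python3 -c "
from h import *
lev()"
```

```text
t 18.90 board mm [62.2 49.4 56.2] xhead-ang 39.48 tilt 0.09 Fboard [-7.2, -3.0, -4.2] Tz -0.16 w 11.0 gf 29.8 rt [79.4 38.5]
scene hub top z [0.0954 0.1052] screw z 0 shaft n 0 z 0 ang 0
side hub top z [0.3555 0.395 ] screw z 0.1149 shaft n 46 z [0.1194] ang 0.583
```

Call:
arm_command(
  motion=[
    [[0, 0, 1], [0, 0, 0], 5],
    [[0, 0, 1], [0, 0, 0], 5],
    [[0, 0, 1], [0, 0, 0], 5],
    [[0, 0, 1], [0, 0, 0], 5],
    [[0, 0, 0], [0, 0, 0], 5],
    [[0, 0, 0], [0, 0, 0], 5],
    [[0, 0, 0], [0, 0, 0], 5],
    [[0, 0, 0], [0, 0, 0], 5],
  ],
)

```text
t: 20.0
tcp_pos: [0.471, 0.3983, 0.0541]
tcp_rot: [2.43, 1.988, 0.008]
ft_force: [-4.9, -6.7, 5.7]
gripper_width: 0.0102
gripper_force: 29.1
```

```bash
python3 -c "
from h import *
lev()"
```

```text
t 20.00 board mm [63.3 49.4 54.1] xhead-ang 39.48 tilt 0.31 Fboard [-8.0, -2.1, 5.7] Tz -0.27 w 10.2 gf 29.1 rt [80.3 37.9]
scene hub top z [0.0949 0.403 ] screw z 0 shaft n 0 z 0 ang 0
side hub top z [0.3544 0.3938] screw z 0.1138 shaft n 47 z [0.1183] ang 0.557
```

Call:
arm_command(
  motion=[
    [[-0.5, 4.2, 0.1], [0, 0, 3], 5],
    [[-0.3, 6.3, 0.1], [0, 0, 4.5], 5],
    [[-0.3, 6.3, 0.1], [0, 0, 4.5], 5],
    [[-0.3, 6.3, 0.1], [0, 0, 4.5], 5],
    [[-0.3, 6.3, 0.1], [0, 0, 4.5], 5],
    [[-0.2, 5.6, 0.1], [0, 0, 4], 5],
    [[-0.2, 5.6, 0.1], [0, 0, 4], 5],
    [[-0.2, 5.6, 0.1], [0, 0, 4], 5],
  ],
)

```text
t: 21.1
tcp_pos: [0.5097, 0.3763, 0.0514]
tcp_rot: [-2.897, -1.214, -0.001]
ft_force: [-7.8, -3.1, -4.6]
gripper_width: 0.0104
gripper_force: 30.0
```

```bash
cat >> h.py <<'E'
def tq():
    s=get_state();p=toB(s['tcp_pos']);f=s['ft_force'];a=np.arctan2(p[1],p[0]);F=np.array([f[:2]@X,f[:2]@Y]);t=s['torque'][2]
    print('t %.2f ang %.1f tangF(ccw+) %.2f radF %.2f Fz %.1f  z %.1f'%(s['t'],np.degrees(a),F@[-np.sin(a),np.cos(a)],F@[np.cos(a),np.sin(a)],f[2],p[2]*1000))
E
python3 -c "
from h import *
tq();lev()"
```

```text
t 21.10 ang 5.7 tangF(ccw+) 3.32 radF -7.73 Fz -4.6  z 51.4
t 21.10 board mm [79.5  7.9 51.4] xhead-ang 6.38 tilt 0.06 Fboard [-8.0, 2.5, -4.6] Tz -0.15 w 10.4 gf 30.0 rt [79.9  5.7]
scene hub top z [0.1059 0.1109] screw z 0.1121 shaft n 108 z [0.1141] ang 0.278
side hub top z [0.1067 0.1097] screw z 0.1099 shaft n 58 z [0.1133] ang -0.065
```

Call:
arm_command(
  motion=[
    [[0, 2.1, 0.05], [0, 0, 1.5], 5],
    [[0, 2.1, 0.05], [0, 0, 1.5], 5],
    [[0, 2.1, 0.05], [0, 0, 1.5], 5],
    [[0, 2.1, 0.05], [0, 0, 1.5], 5],
    [[-0.1, 2.1, 0.05], [0, 0, 1.5], 5],
    [[-0.1, 2.1, 0.05], [0, 0, 1.5], 5],
    [[-0.1, 2.1, 0.05], [0, 0, 1.5], 5],
    [[-0.1, 2.1, 0.05], [0, 0, 1.5], 5],
  ],
)

```text
t: 22.2
tcp_pos: [0.5201, 0.3636, 0.051]
tcp_rot: [-3.007, -0.907, -0.002]
ft_force: [-6.4, -0.6, -4.6]
gripper_width: 0.0107
gripper_force: 30.0
```

```bash
python3 -c "
from h import *
tq()"
```

```text
t 22.20 ang -6.1 tangF(ccw+) 3.01 radF -5.70 Fz -4.6  z 51.0
```

Call:
arm_command(
  motion=[
    [[0, 2.1, 0.05], [0, 0, 1.5], 5],
    [[0, 2.1, 0.05], [0, 0, 1.5], 5],
    [[0, 2.1, 0.05], [0, 0, 1.5], 5],
    [[0, 2.1, 0.05], [0, 0, 1.5], 5],
    [[-0.1, 2.1, 0.05], [0, 0, 1.5], 5],
    [[-0.1, 2.1, 0.05], [0, 0, 1.5], 5],
    [[-0.1, 2.1, 0.05], [0, 0, 1.5], 5],
    [[-0.1, 2.1, 0.05], [0, 0, 1.5], 5],
  ],
)

```text
t: 23.2
tcp_pos: [0.5277, 0.3489, 0.0507]
tcp_rot: [-3.084, -0.588, -0.002]
ft_force: [-6.7, 0.2, -4.1]
gripper_width: 0.0102
gripper_force: 30.0
```

```bash
python3 -c "
from h import *
lev();tq()"
```

```text
t 23.20 board mm [ 76.2 -24.7  50.7] xhead-ang -17.53 tilt 0.12 Fboard [-5.1, 4.4, -4.1] Tz -0.12 w 10.2 gf 30.0 rt [ 80.1 -17.9]
scene hub top z [0.1056 0.1101] screw z 0.1115 shaft n 148 z [0.1149] ang -0.165
side hub top z [0.1058 0.1088] screw z 0.1089 shaft n 62 z [0.1119] ang -0.491
t 23.30 ang -18.0 tangF(ccw+) 2.97 radF -5.98 Fz -4.7  z 50.7
```

Call:
arm_command(
  motion=[
    [[-0.1, 4, 0.1], [0, 0, 2.9], 5],
    [[-0.1, 4, 0.1], [0, 0, 2.9], 5],
    [[-0.1, 4, 0.1], [0, 0, 2.9], 5],
    [[-0.1, 4, 0.1], [0, 0, 2.9], 5],
    [[-0.1, 4, 0.1], [0, 0, 2.9], 5],
    [[-0.1, 4, 0.1], [0, 0, 2.9], 5],
    [[-0.1, 4, 0.1], [0, 0, 2.9], 5],
    [[-0.1, 4, 0.1], [0, 0, 2.9], 5],
  ],
)

```text
t: 24.3
tcp_pos: [0.5333, 0.3179, 0.0499]
tcp_rot: [-3.139, 0.046, -0.002]
ft_force: [-7.6, 2.2, -4.7]
gripper_width: 0.0114
gripper_force: 30.0
```

```bash
python3 -c "
from h import *
tq();lev();tq()"
```

```text
t 24.30 ang -40.6 tangF(ccw+) 2.03 radF -7.62 Fz -4.7  z 49.9
t 24.30 board mm [ 61.  -52.3  49.9] xhead-ang -40.77 tilt 0.15 Fboard [-4.5, 6.5, -4.7] Tz -0.11 w 11.4 gf 30.0 rt [ 80.3 -40.6]
scene hub top z [0.1052 0.1093] screw z 0.1105 shaft n 132 z [0.1144] ang -0.585
side hub top z [0.1053 0.1085] screw z 0.1079 shaft n 45 z [0.1102] ang -0.905
t 24.40 ang -40.7 tangF(ccw+) 3.02 radF -6.90 Fz -4.5  z 49.9
```

Call:
arm_command(
  motion=[
    [[0, 0, 0.5], [0, 0, 0], 5],
    [[0, 0, 0.5], [0, 0, 0], 5],
    [[0, 0, 0.5], [0, 0, 0], 5],
    [[0, 0, 0.5], [0, 0, 0], 5],
    [[0, 0, 0], [0, 0, 0], 5],
    [[0, 0, 0], [0, 0, 0], 5],
    [[0, 0, 0], [0, 0, 0], 5],
    [[0, 0, 0], [0, 0, 0], 5],
  ],
)

```text
t: 25.4
tcp_pos: [0.5337, 0.3181, 0.0486]
tcp_rot: [-3.138, 0.043, -0.004]
ft_force: [-8.1, 2.8, -1.0]
gripper_width: 0.0107
gripper_force: 29.5
```

```bash
python3 -c "
from h import *
lev();tq()"
```

```text
t 25.40 board mm [ 61.4 -52.3  48.6] xhead-ang -40.67 tilt 0.21 Fboard [-4.5, 7.2, -1.0] Tz -0.05 w 10.7 gf 29.5 rt [ 80.7 -40.4]
scene hub top z [0.1046 0.1088] screw z 0.1098 shaft n 132 z [0.1136] ang -0.575
side hub top z [0.1046 0.1078] screw z 0.108 shaft n 45 z [0.109] ang -0.888
t 25.50 ang -40.4 tangF(ccw+) 2.92 radF -8.13 Fz -1.3  z 48.6
```

Call:
arm_command(
  motion=[
    [[-0.7, -1.2, 0], [0, 0, -0.8], 5],
    [[0, 0, -4], [0, 0, 0], 5],
    [[0, 0, -4], [0, 0, 0], 5],
    [[0, 0, -4], [0, 0, 0], 5],
    [[0, 0, 0], [0, 0, 0], 5],
    [[-0.3, -7, 0], [0, 0, -5], 5],
    [[-1.2, -13.9, 0], [0, 0, -10], 5],
    [[-1.2, -13.9, 0], [0, 0, -10], 5],
  ],
)

```text
t: 26.5
tcp_pos: [0.526, 0.3525, 0.0591]
tcp_rot: [-3.069, -0.667, -0.002]
ft_force: [-5.7, -1.4, -6.2]
gripper_width: 0.0104
gripper_force: 30.3
```

```bash
python3 -c "
from h import *
lev();tq()"
```

```text
t 26.50 board mm [ 77.1 -20.8  59.1] xhead-ang -14.59 tilt 0.07 Fboard [-5.3, 2.5, -6.2] Tz -0.13 w 10.4 gf 30.3 rt [ 79.9 -15.1]
scene hub top z [0.1118 0.118 ] screw z 0.1196 shaft n 161 z [0.123] ang -0.128
side hub top z [0.113  0.1169] screw z 0.1173 shaft n 62 z [0.1207] ang -0.415
t 26.60 ang -14.6 tangF(ccw+) 1.20 radF -3.18 Fz -7.9  z 59.1
```

Call:
arm_command(
  motion=[
    [[-1.1, -13.2, 0], [0, 0, -9.5], 5],
    [[-1.1, -13.2, 0], [0, 0, -9.5], 5],
    [[-1.1, -13.2, 0], [0, 0, -9.5], 5],
    [[-1.1, -13.2, 0], [0, 0, -9.5], 5],
    [[-1.1, -13.2, 0], [0, 0, -9.5], 5],
    [[-0.8, -11, 0], [0, 0, -8], 5],
    [[0, 0, 0], [0, 0, 0], 5],
    [[0, 0, 4], [0, 0, 0], 5],
  ],
)

```text
t: 27.6
tcp_pos: [0.4682, 0.3975, 0.0547]
tcp_rot: [2.415, 2.008, 0.002]
ft_force: [-2.2, -1.8, -5.9]
gripper_width: 0.0106
gripper_force: 30.1
```

Call:
arm_command(
  motion=[
    [[0, 0, 3], [0, 0, 0], 5],
    [[0, 0, 2], [0, 0, 0], 5],
    [[0, 0, 2], [0, 0, 0], 5],
    [[0, 0, 1], [0, 0, 0], 5],
    [[0, 0, 0], [0, 0, 0], 5],
    [[0, 0, 0], [0, 0, 0], 5],
    [[0, 0, 0], [0, 0, 0], 5],
    [[0, 0, 0], [0, 0, 0], 5],
  ],
)

```text
t: 28.6
tcp_pos: [0.4698, 0.3992, 0.0499]
tcp_rot: [2.412, 2.01, 0.014]
ft_force: [-3.7, -1.6, 17.2]
gripper_width: 0.0106
gripper_force: 28.4
```

```bash
python3 -c "
from h import *
lev();tq()"
```

```text
t 28.60 board mm [63.  50.9 49.9] xhead-ang 40.51 tilt 0.50 Fboard [-3.9, 1.0, 17.2] Tz -0.21 w 10.6 gf 28.4 rt [80.9 38.9]
scene hub top z [0.0948 0.3974] screw z 0 shaft n 0 z 0 ang 0
side hub top z [0.3504 0.3903] screw z 0.1112 shaft n 47 z [0.1152] ang 0.549
t 28.70 ang 38.9 tangF(ccw+) 3.50 radF -1.88 Fz 17.0  z 49.9
```

Call:
arm_command(
  motion=[
    [[-0.1, 4.2, 0], [0, 0, 3], 5],
    [[-0.1, 4.2, 0], [0, 0, 3], 5],
    [[-0.1, 4.2, 0], [0, 0, 3], 5],
    [[-0.1, 4.2, 0.1], [0, 0, 3], 5],
    [[-0.1, 4.2, 0.1], [0, 0, 3], 5],
    [[-0.1, 4.2, 0.1], [0, 0, 3], 5],
    [[-0.1, 4.2, 0.1], [0, 0, 3], 5],
    [[-0.1, 4.2, 0.1], [0, 0, 3], 5],
  ],
)

```text
t: 29.7
tcp_pos: [0.4989, 0.3855, 0.0465]
tcp_rot: [-2.779, -1.463, -0.003]
ft_force: [-4.2, -0.1, 1.6]
gripper_width: 0.0106
gripper_force: 29.5
```

```bash
python3 -c "
from h import *
tq();lev();tq()"
```

```text
t 29.70 ang 15.9 tangF(ccw+) 3.35 radF -2.49 Fz 1.6  z 46.5
t 29.70 board mm [76.9 21.8 46.5] xhead-ang 16.43 tilt 0.12 Fboard [-3.3, 2.5, 1.6] Tz -0.07 w 10.6 gf 29.5 rt [80.  15.9]
scene hub top z [0.1037 0.1068] screw z 0.1079 shaft n 24 z [0.1065] ang 0.524
side hub top z [0.1023 0.1056] screw z 0.1059 shaft n 50 z [0.1097] ang 0.113
t 29.80 ang 15.8 tangF(ccw+) 3.07 radF -2.78 Fz 2.6  z 46.5
```

Call:
arm_command(
  motion=[
    [[0, 2.1, 0.05], [0, 0, 1.5], 5],
    [[0, 2.1, 0.05], [0, 0, 1.5], 5],
    [[0, 2.1, 0.05], [0, 0, 1.5], 5],
    [[0, 2.1, 0.05], [0, 0, 1.5], 5],
    [[-0.1, 2.1, 0.05], [0, 0, 1.5], 5],
    [[-0.1, 2.1, 0.05], [0, 0, 1.5], 5],
    [[-0.1, 2.1, 0.05], [0, 0, 1.5], 5],
    [[-0.1, 2.1, 0.05], [0, 0, 1.5], 5],
  ],
)

```text
t: 30.8
tcp_pos: [0.5115, 0.3748, 0.0459]
tcp_rot: [-2.916, -1.167, -0.004]
ft_force: [-3.1, 4.4, 5.0]
gripper_width: 0.0108
gripper_force: 29.2
```

```bash
python3 -c "
from h import *
tq();lev();tq()"
```

```text
t 30.80 ang 4.0 tangF(ccw+) 5.32 radF 0.78 Fz 5.0  z 45.9
t 30.80 board mm [80.   5.6 45.9] xhead-ang 4.51 tilt 0.14 Fboard [0.4, 5.4, 5.0] Tz 0.03 w 10.8 gf 29.2 rt [80.2  4. ]
scene hub top z [0.1026 0.1063] screw z 0.1074 shaft n 121 z [0.1102] ang 0.246
side hub top z [0.1021 0.105 ] screw z 0.105 shaft n 56 z [0.1093] ang -0.087
t 30.90 ang 4.0 tangF(ccw+) 5.55 radF 1.16 Fz 5.2  z 45.9
```

Call:
arm_command(
  motion=[
    [[0, 2.1, 0.02], [0, 0, 1.5], 5],
    [[0, 2.1, 0.02], [0, 0, 1.5], 5],
    [[0, 2.1, 0.02], [0, 0, 1.5], 5],
    [[0, 2.1, 0.02], [0, 0, 1.5], 5],
    [[-0.1, 2.1, 0.02], [0, 0, 1.5], 5],
    [[-0.1, 2.1, 0.02], [0, 0, 1.5], 5],
    [[-0.1, 2.1, 0.02], [0, 0, 1.5], 5],
    [[-0.1, 2.1, 0.02], [0, 0, 1.5], 5],
  ],
)

```text
t: 31.9
tcp_pos: [0.5216, 0.3618, 0.0457]
tcp_rot: [-3.021, -0.855, -0.004]
ft_force: [-1.6, 5.5, 5.2]
gripper_width: 0.0106
gripper_force: 29.3
```

```bash
python3 -c "
from h import *
tq();lev();tq()"
```

```text
t 31.90 ang -7.7 tangF(ccw+) 5.52 radF 1.45 Fz 5.2  z 45.7
t 31.90 board mm [ 79.6 -10.8  45.7] xhead-ang -7.48 tilt 0.17 Fboard [2.2, 5.3, 5.2] Tz 0.04 w 10.6 gf 29.3 rt [80.3 -7.7]
scene hub top z [0.1023 0.1061] screw z 0.1075 shaft n 150 z [0.1109] ang 0.022
side hub top z [0.101  0.1049] screw z 0.1049 shaft n 64 z [0.1087] ang -0.309
t 32.00 ang -7.8 tangF(ccw+) 5.93 radF 0.58 Fz 4.5  z 45.7
```

Call:
arm_command(
  motion=[
    [[0, 2.1, 0.03], [0, 0, 1.5], 5],
    [[0, 2.1, 0.03], [0, 0, 1.5], 5],
    [[0, 2.1, 0.03], [0, 0, 1.5], 5],
    [[0, 2.1, 0.03], [0, 0, 1.5], 5],
    [[-0.1, 2.1, 0.03], [0, 0, 1.5], 5],
    [[-0.1, 2.1, 0.03], [0, 0, 1.5], 5],
    [[-0.1, 2.1, 0.03], [0, 0, 1.5], 5],
    [[-0.1, 2.1, 0.03], [0, 0, 1.5], 5],
  ],
)

```text
t: 33.0
tcp_pos: [0.5288, 0.347, 0.0455]
tcp_rot: [-3.093, -0.535, -0.004]
ft_force: [-2.7, 8.6, 4.8]
gripper_width: 0.011
gripper_force: 29.3
```

```bash
python3 -c "
from h import *
tq();lev();tq()"
```

```text
t 33.00 ang -19.5 tangF(ccw+) 9.03 radF 0.30 Fz 4.8  z 45.5
t 33.00 board mm [ 75.8 -26.8  45.5] xhead-ang -19.47 tilt 0.22 Fboard [3.3, 8.4, 4.8] Tz 0.03 w 11.0 gf 29.3 rt [ 80.4 -19.5]
scene hub top z [0.1021 0.1057] screw z 0.1069 shaft n 143 z [0.1108] ang -0.195
side hub top z [0.1011 0.1045] screw z 0.1046 shaft n 64 z [0.1082] ang -0.499
t 33.10 ang -19.6 tangF(ccw+) 7.67 radF 1.68 Fz 4.2  z 45.5
```

Call:
arm_command(
  motion=[
    [[0, 2.0, 0.03], [0, 0, 1.4], 5],
    [[0, 2.0, 0.03], [0, 0, 1.4], 5],
    [[0, 2.0, 0.03], [0, 0, 1.4], 5],
    [[0, 2.0, 0.03], [0, 0, 1.4], 5],
    [[0, 2.0, 0.03], [0, 0, 1.4], 5],
    [[0, 2.0, 0.03], [0, 0, 1.4], 5],
    [[0, 2.0, 0.03], [0, 0, 1.4], 5],
    [[0, 2.0, 0.03], [0, 0, 1.4], 5],
  ],
)

```text
t: 34.1
tcp_pos: [0.5327, 0.3318, 0.0452]
tcp_rot: [-3.13, -0.231, -0.004]
ft_force: [-2.2, 10.2, 3.3]
gripper_width: 0.0109
gripper_force: 29.3
```

```bash
python3 -c "
from h import *
tq();lev();tq();tq()"
```

```text
t 34.10 ang -30.7 tangF(ccw+) 10.44 radF -0.72 Fz 3.3  z 45.2
t 34.10 board mm [ 69.3 -41.1  45.2] xhead-ang -30.66 tilt 0.23 Fboard [4.7, 9.3, 3.3] Tz -0.01 w 10.9 gf 29.3 rt [ 80.5 -30.7]
scene hub top z [0.1018 0.1056] screw z 0.1064 shaft n 137 z [0.1107] ang -0.393
side hub top z [0.1016 0.1042] screw z 0.1041 shaft n 61 z [0.1073] ang -0.678
t 34.20 ang -30.8 tangF(ccw+) 9.48 radF -0.25 Fz 3.8  z 45.2
t 34.20 ang -30.8 tangF(ccw+) 9.48 radF -0.25 Fz 3.8  z 45.2
```

Tangential force is about 10 N, and the curve puts the pad near 50 N. The serration pitch is 30°, so I'll ease off, lift, swing 30° back to about 0 and re-seat.

Call:
arm_command(
  motion=[
    [[0, -1, 0], [0, 0, -0.7], 5],
    [[0, -1.2, 0], [0, 0, -0.8], 5],
    [[0, 0, -2], [0, 0, 0], 5],
    [[0, 0, -4], [0, 0, 0], 5],
    [[0, 0, -4], [0, 0, 0], 5],
    [[0, 0, -3], [0, 0, 0], 5],
    [[0, 0, 0], [0, 0, 0], 5],
    [[0, 0, 0], [0, 0, 0], 5],
  ],
)

```text
t: 35.2
tcp_pos: [0.5315, 0.3322, 0.0568]
tcp_rot: [3.13, 0.273, -0.002]
ft_force: [-1.1, 2.7, -7.3]
gripper_width: 0.0108
gripper_force: 30.2
```

```bash
python3 -c "
from h import *
lev();tq()"
```

```text
t 35.20 board mm [ 68.7 -40.1  56.8] xhead-ang -29.13 tilt 0.08 Fboard [0.9, 2.8, -7.3] Tz -0.24 w 10.8 gf 30.2 rt [ 79.5 -30.3]
scene hub top z [0.1101 0.1154] screw z 0.1169 shaft n 146 z [0.1205] ang -0.387
side hub top z [0.1109 0.1146] screw z 0.1143 shaft n 65 z [0.1177] ang -0.694
t 35.30 ang -30.3 tangF(ccw+) 2.47 radF -0.54 Fz -7.0  z 57.2
```

Call:
arm_command(
  motion=[
    [[-0.3, -7, 0], [0, 0, -5], 5],
    [[-0.3, -7, 0], [0, 0, -5], 5],
    [[-0.3, -7, 0], [0, 0, -5], 5],
    [[-0.3, -7, 0], [0, 0, -5], 5],
    [[-0.3, -7, 0], [0, 0, -5], 5],
    [[-0.3, -7, 0], [0, 0, -5], 5],
    [[0, 0, 0], [0, 0, 0], 5],
    [[0, 0, 0], [0, 0, 0], 5],
  ],
)

```text
t: 36.3
tcp_pos: [0.5145, 0.3698, 0.0576]
tcp_rot: [2.953, 1.072, 0.0]
ft_force: [0.8, 3.1, -7.4]
gripper_width: 0.0107
gripper_force: 30.2
```

Call:
arm_command(
  motion=[
    [[0, 0, 3], [0, 0, 0], 5],
    [[0, 0, 3], [0, 0, 0], 5],
    [[0, 0, 2], [0, 0, 0], 5],
    [[0, 0, 2], [0, 0, 0], 5],
    [[0, 0, 1], [0, 0, 0], 5],
    [[0, 0, 1], [0, 0, 0], 5],
    [[0, 0, 0], [0, 0, 0], 5],
    [[0, 0, 0], [0, 0, 0], 5],
  ],
)

```text
t: 37.3
tcp_pos: [0.5141, 0.3709, 0.0458]
tcp_rot: [-2.951, -1.075, -0.001]
ft_force: [-1.4, 7.3, -0.4]
gripper_width: 0.0106
gripper_force: 29.7
```

```bash
python3 -c "
from h import *
lev();tq()"
```

```text
t 37.30 board mm [79.5  0.9 45.8] xhead-ang 0.93 tilt 0.09 Fboard [3.6, 6.5, -0.4] Tz 0.02 w 10.6 gf 29.7 rt [79.6  0.7]
scene hub top z [0.1017 0.1053] screw z 0.1065 shaft n 145 z [0.1103] ang 0.17
side hub top z [0.1014 0.1041] screw z 0.1039 shaft n 63 z [0.1086] ang -0.145
t 37.40 ang 0.7 tangF(ccw+) 6.91 radF 3.23 Fz -0.0  z 45.8
```

Hub height matches the fully-down height from before the lift, with the handle at +0.8°. A small clockwise check turn will confirm the clamp load.

Call:
arm_command(
  motion=[
    [[0, 0.8, 0], [0, 0, 0.5], 5],
    [[0, 0.8, 0], [0, 0, 0.5], 5],
    [[0, 0.8, 0], [0, 0, 0.5], 5],
    [[0, 0.8, 0], [0, 0, 0.5], 5],
    [[0, 0.8, 0], [0, 0, 0.5], 5],
    [[0, 0.8, 0], [0, 0, 0.5], 5],
    [[0, 0.8, 0], [0, 0, 0.5], 5],
    [[0, 0.8, 0], [0, 0, 0.5], 5],
  ],
)

```text
t: 38.4
tcp_pos: [0.5176, 0.3664, 0.0458]
tcp_rot: [-2.985, -0.971, -0.001]
ft_force: [-2.6, 9.5, -0.8]
gripper_width: 0.0109
gripper_force: 29.7
```

```bash
python3 -c "
from h import *
tq();lev();tq()"
```

```text
t 38.40 ang -3.4 tangF(ccw+) 9.28 radF 3.42 Fz -0.8  z 45.8
t 38.40 board mm [79.4 -4.8 45.8] xhead-ang -3.08 tilt 0.13 Fboard [4.0, 9.1, -0.8] Tz -0.01 w 10.9 gf 29.7 rt [79.6 -3.4]
scene hub top z [0.1018 0.1052] screw z 0.1064 shaft n 152 z [0.1101] ang 0.095
side hub top z [0.1014 0.1036] screw z 0.1035 shaft n 62 z [0.1086] ang -0.216
t 38.50 ang -3.5 tangF(ccw+) 9.35 radF 2.96 Fz -0.3  z 45.8
```

Load is about 45–50 N. Ease off, open and retreat upwards.

Call:
arm_command(
  motion=[
    [[0, -0.8, 0], [0, 0, -0.5], 5],
    [[0, 0, 0], [0, 0, 0], 20],
    [[0, 0, 0], [0, 0, 0], 50],
    [[0, 0, 0], [0, 0, 0], 60],
    [[0, 0, 0], [0, 0, 0], 60],
    [[0, 0, -10], [0, 0, 0], 60],
    [[0, 0, -20], [0, 0, 0], 60],
    [[0, 0, -20], [0, 0, 0], 60],
  ],
)

```text
t: 39.5
tcp_pos: [0.5179, 0.3656, 0.0969]
tcp_rot: [2.984, 0.984, 0.001]
ft_force: [-0.6, 0.0, 0.2]
gripper_width: 0.0602
gripper_force: 0.0
```

Call:
arm_command(
  motion=[
    [[0, 0, -20], [0, 0, 0], 60],
    [[0, 0, -20], [0, 0, 0], 60],
    [[0, 0, -10], [0, 0, 0], 60],
    [[0, 0, 0], [0, 0, 0], 60],
    [[0, 0, 0], [0, 0, 0], 60],
    [[0, 0, 0], [0, 0, 0], 60],
    [[0, 0, 0], [0, 0, 0], 60],
    [[0, 0, 0], [0, 0, 0], 60],
  ],
)

```text
t: 40.5
tcp_pos: [0.5177, 0.3656, 0.1454]
tcp_rot: [2.984, 0.984, -0.001]
ft_force: [0.8, -0.1, 0.5]
gripper_width: 0.06
gripper_force: 0.0
```

```bash
python3 -c "
from h import *
lev()
p,d=capture('scene');c=calibration('scene');w=toB(world(d,c))
m=(d>0)&(w[...,2]>.026)&(w[...,2]<.034)&(abs(w[...,1])<.012)&(w[...,0]<.09)&(w[...,0]>.03)&(p[...,0]>120);print('far',np.percentile(w[m][:,0],[90,97,99]))
m=(d>0)&(w[...,2]>.026)&(w[...,2]<.034)&(abs(w[...,1])<.014)&(w[...,0]<-.06)&(w[...,0]>-.12)&(p[...,0]>100);print('near',np.percentile(w[m][:,0],[1,3]))
c=calibration('wrist');p,d=capture('wrist');w=toB(world(d,c));m=(d>0)&(w[...,2]>.095)&(w[...,2]<.126)&(w[...,0]>.03)&(w[...,0]<.1)&(abs(w[...,1])<.03)&(p.max(2)<90)
q=w[m]
for a in(40,60,80):
    g=q[abs(q[:,0]-a/1000)<.005]
    if len(g)>5:print(a,g.mean(0).round(4))
"
```

```text
t 40.50 board mm [ 79.   -5.5 145.4] xhead-ang -2.60 tilt 0.02 Fboard [0.5, -0.6, 0.5] Tz -0.06 w 60.0 gf 0.0 rt [79.2 -4. ]
scene hub top z [0.1018 0.1054] screw z 0.1066 shaft n 150 z [0.1098] ang 0.213
side hub top z [0.1012 0.1041] screw z 0.1038 shaft n 57 z [0.1079] ang -0.11
far [0.07599078 0.0794602  0.08025491]
near [-0.07799185 -0.07778063]
40 [0.0401 0.0017 0.1065]
60 [0.0601 0.003  0.1099]
80 [0.0801 0.0044 0.113 ]
```

```bash
python3 -c "
from station import *
print(hand_in())"
```

```text
the job is handed in; nothing more can be done
None
```

I handed the job in at about 41 s, but I haven't seen the verdict. The lath is home against the stop and clamped at about 45–50 N (estimated from the turning force), with the lever fully down, its handle about 0.05 rad off straight, and the gripper clear. The reported TCP sat about 40 mm below the real finger tips, so the first push passed over the lath and I corrected for it.

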